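Turn the upside-down chisel handle-down in its rack

TASK

Two of the three chisels in the sloping rack stand properly, handle down in their cups with the cutting edge up; the third was put back the wrong way, its edge down in the cup and its handle up. Pull that one out, turn it end for end and put it back into its own cup, handle down to the bottom and the blade lying in the notch above, like the others. Leave the other two chisels in their places.

Things in the scene. Friction and masses are not known exactly. Their poses are not given: they have to be found in the camera images.
- rack: Fixed wooden tool rack, 285 x 272 mm, three lanes rising at 35 degrees, roughly away from the robot. z up, x level towards the rising side, y across; lanes at y = -85, 0, 85 mm. Origin on the table under the middle cup's floor centre. Along a lane t = (0.819, 0, 0.574), off the slope n = (-0.574, 0, 0.819). A chisel lying home, either way round, has its origin at about (114, lane y, 95) mm.
- cup_middle (a point): Floor centre of the middle lane's cup, at (0, 0, 52) mm in the rack; the others are 85 mm to each side. Each is a round dark steel cup with its axis along the lane (t), 32 mm deep from floor to mouth, 58 mm inside diameter, 4 mm wall.
- notch_middle (a point): Middle of the floor of the middle lane's notch in the rack's upper wooden rail, level with the cup's lowest inner line. Rail from 198 to 212 mm up the lane from the cup's floor; each notch is 44 mm wide, the prongs beside it stand 31 mm above its floor along n. Between cup and rail the space under a chisel is open for fingertips, at least 25 mm deep.
- chisel: The chisel standing the wrong way: edge in the cup, brown wooden handle up the slope; in any of the lanes. 235 mm long, 0.14 kg, balance 28 mm from the origin towards the handle. Origin at mid-length on its underside; y points to the handle's butt, z off the slope, x across. Handle y = 7 to 118 mm, 20 to 25 mm thick; ferrule y = -12 to 8, 19 mm thick; blade to y = -118, 24 mm wide, 9 mm thick.
- chisel_grip (a point): Point inside that chisel's handle just above the ferrule, at (0, 13, 12) mm in the chisel's frame, about 20 mm thick there. Gripped across x here, from straight off the slope, the fingers are clear of cup and rail before and after the turn; a pull of 40 to 50 mm along the lane frees the edge from the cup before the fingers meet the rail.
- chisel_a: A chisel of the same make (same size, origin and axes as 'chisel') that already stands the right way in its own cup of the rack, handle down and cutting edge up. To be left where it is.
- chisel_b: A chisel of the same make (same size, origin and axes as 'chisel') that already stands the right way in its own cup of the rack, handle down and cutting edge up. To be left where it is.

How it is judged:
By the outcome, as a careful person would: the job done as asked, in the order asked, and still so for the second after the job is handed in, with the robot touching nothing.
It also fails if it takes over 40 s, if anything falls off the work surface, if the arm or the gripper's body presses on something with over 40 N, if the wrist force passes 120 N, or if a joint passes its speed limit or range.

ROBOT

A 6-joint arm with a two-finger parallel gripper is mounted at the origin on a cart in front of the work surface, level with it; the furniture and walls round the work are solid. World frame = base frame: x ahead of the robot, y to its left, z up, the work surface at z = 0. Lengths are in mm, angles in rad, forces in N, time in s.
With the tool pointing down it reaches from about 275 to 1000 mm from the base axis. Payload 8.4 kg.
Tool frame: the origin (TCP) lies on the front face of the gripper's body, between the roots of the fingers; the fingertips stand 73 mm ahead of it and the grasp point (between the pads) lies 54 mm ahead of it; z points along the fingers, y is the line along which they close (so a half turn about z gives the same grasp; the last joint's range is limited). The gripper opens to 85 mm and grips with 20 to 120 N. Pads are 22 mm wide; open, the fingers measure 114 mm over their backs; the gripper's body (76 mm by 85 mm) begins 54 mm behind the grasp point. The pads swing forward as they close: fully open they stand 13 mm farther back than shut.
Start: joints at [1.27, 0.353, 1.633, -0, 1.155, -0.002], TCP at [183.982, 597.31, 303.881] pointing down, gripper open.
Joint ranges: [-2.63, 2.63], [-0.92, 2.1], [0.06, 2.66], [-1.3, 4.44], [0, 2.69], [-3.02, 3.02]. Speed limits (rad/s): [2.22, 2.22, 2.79, 3.14, 3.14, 3.14].

INTERFACE

Orientations are given as a unit quaternion [w, x, y, z].
In Python, from plant import bot, optics gives the robot as it stands.
- The arm moves only by the tool play_rows, never from a script. Its argument "steps" is a list of rows, each a list of 3 entries, a list of its own where there are three numbers: the turn, a rotation vector about the world's x, y, z scaled (see below), then the shift along the world's x, y, z scaled (see below), then the gripper command: -1 is fully open, 1 is shut, values between are in proportion. In form: [[[rx, ry, rz], [x, y, z], fingers], ...]. A call has 1 to 10 rows; each row is the pose to reach, as a shift and turn from the pose commanded when the call began; what a row does not reach only later rows make up. The controller multiplies each number of a shift by 0.6 m and each number of a turn by 1.5 rad. A row lasts 1/8 s, in which the tool goes at most 62.5 mm and 10.7 degrees, less where a joint would pass 70% of its speed; a pose out of reach is approached as far as the arm can. A call with a number of a shift or a turn outside -1 to 1 is refused whole. A call with a gripper value outside its range is refused whole. The fingers move at their own pace and stop on an object; "newtons" is the grip in N (left out, the last holds). Time passes only in rows, so rows that repeat a pose let the fingers close. It gives the time, the measured TCP pose, the force, the opening and the grip force at its end, in the units of the state.
- bot.get_obs(): the state, without advancing time (a new reading comes with each control period).
- optics.get_image(name): name is "side" or "top"; returns the picture (400x640x3 uint8, red, green, blue); there is no depth.
- optics.calibration(name): a dict with "K" (3x3 intrinsics, pixels), "dist" ([k1, k2, p1, p2, k3] as OpenCV has them; the pictures are not rectified), "R" (3x3) and "t" (3): a world point X has camera coordinates R X + t. Camera axes: x right, y down, z forward; pixel columns grow to the right and rows downward; lengths in mm; the calibration is good to about 2 mm. A picture is of the moment at which its call begins. calibration takes no time and is no camera call.
- bot.job_done(): hands the job in; it is judged then, once.
The state is a dict: "time": time; "joints": joint angles; "joint_vel": joint speeds; "effort": joint torques, N m; "ee_pos": TCP position; "tcp_rot": TCP orientation; "wrist_force": force on the tool from outside, world axes, zero at the start; "torque": the same for the moment, N m; "width": finger opening in mm; "grasp_force": force on a finger pad.
Only numpy, scipy, OpenCV 4.12 (cv2) and the standard library are available. Lean on these libraries where they do the work, as an engineer would, in place of code of your own. Each camera call takes 0.05 s, during which the arm holds its last target. There are 200 camera calls.

## Working session

There is one attempt and no reset: what is moved stays moved. The work goes in short steps, Python scripts to look and compute and a tool call to move; the robot and the scene stay as the last step left them, time stands still between calls to the robot, and variables do not carry over. Pictures are saved under pics/ and viewed, at most 10 in all, crops included, and the job is handed in when it is done.

Besides the shell and the picture viewer there is one more tool, called after "Request:" as name(argument=value, ...) on one line, values as JSON. play_rows: Moves the arm, as the interface text tells. Shifts and turns lie within -1 to 1; 1 stands for 0.6 m of shift or 1.5 rad of turn. Its arguments: {"type":"object","properties":{"steps":{"type":"array","items":{"type":"array"}},"newtons":{"type":"number"}},"required":["steps"]}

```bash
mkdir -p pics; python3 - <<'E'
from plant import bot, optics
import cv2
for n in("side","top"):
    cv2.imwrite(f"pics/{n}0.png",optics.get_image(n)[:,:,::-1])
    c=optics.calibration(n); print(n,c)
print(bot.get_obs())
E
```

```text
side {'K': array([[427.45365939,   0.        , 320.47898267],
       [  0.        , 427.45365939, 198.33883357],
       [  0.        ,   0.        ,   1.        ]]), 'dist': array([-0.11178294,  0.        ,  0.        ,  0.        ,  0.        ]), 'R': array([[-0.98394985, -0.17788664, -0.01410796],
       [-0.09138884,  0.57024746, -0.81637364],
       [ 0.15326699, -0.80198141, -0.57735175]]), 't': array([583.46369357, 167.52970867, 814.42360134])}
top {'K': array([[506.55650043,   0.        , 328.14183325],
       [  0.        , 506.55650043, 196.79377745],
       [  0.        ,   0.        ,   1.        ]]), 'dist': array([-0.12952852,  0.        ,  0.        ,  0.        ,  0.        ]), 'R': array([[-0.08666777, -0.99623312, -0.00287551],
       [-0.97191663,  0.08518552, -0.21936613],
       [ 0.21878475, -0.01621722, -0.97563837]]), 't': array([ 44.42422107, 611.51371612, 838.43326033])}
{'time': 0.1, 'joints': array([ 1.26956973e+00,  3.53585946e-01,  1.63403986e+00,  1.97213269e-05,
        1.15519459e+00, -2.38817330e-03]), 'joint_vel': array([-0.00157887, -0.00106897, -0.00145293, -0.00036712,  0.00227407,
       -0.00127656]), 'effort': array([-9.79368851e-04, -6.06351614e+01, -3.42818534e+01, -2.26650656e-06,
        3.97606927e-03,  2.32176757e-05]), 'ee_pos': array([183.89829014, 596.99266349, 303.24080455]), 'tcp_rot': array([-1.01748094e-04,  1.48867756e-01,  9.88856923e-01, -6.05449663e-04]), 'wrist_force': array([-0.06555984,  0.0187057 , -0.60605024]), 'torque': array([-0.04187883, -0.01486277, -0.03763573]), 'grasp_force': 0.0, 'width': 85.29013085825916}
```

View pics/side0.png

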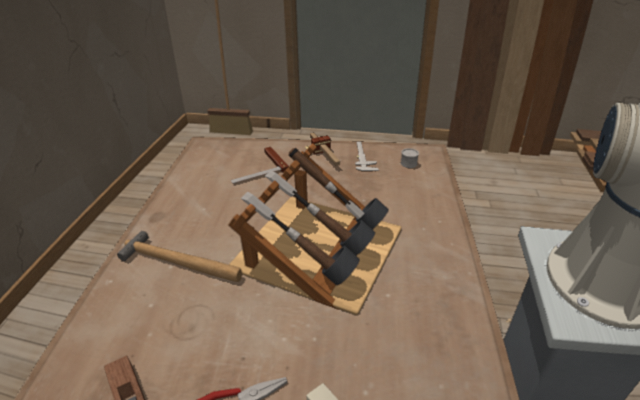

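View pics/top0.png

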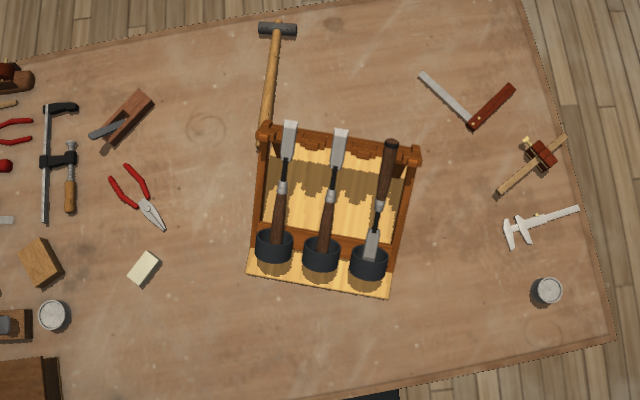

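The odd chisel is in the right-hand lane, rack y = -85, with its handle top at about (390,145) in the top picture and (297,155) in the side one. The rack is near the image centre. I'll zoom in for keypoints.

```bash
python3 - <<'E'
import cv2
a=cv2.imread("pics/top0.png")[110:310,230:440]; b=cv2.imread("pics/side0.png")[130:310,220:410]
cv2.imwrite("pics/t1.png",cv2.resize(a,None,fx=3,fy=3,interpolation=2)[:600])
cv2.imwrite("pics/s1.png",cv2.resize(b,None,fx=3,fy=3,interpolation=2))
E
```

```text
(no output)
```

View pics/t1.png

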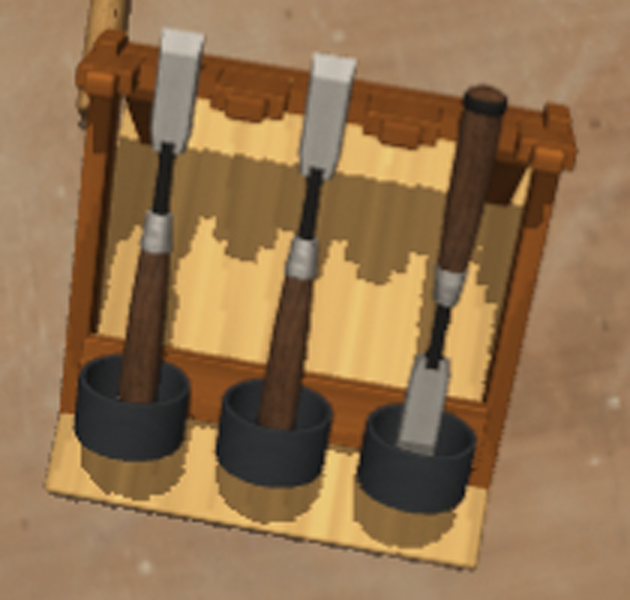

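View pics/s1.png

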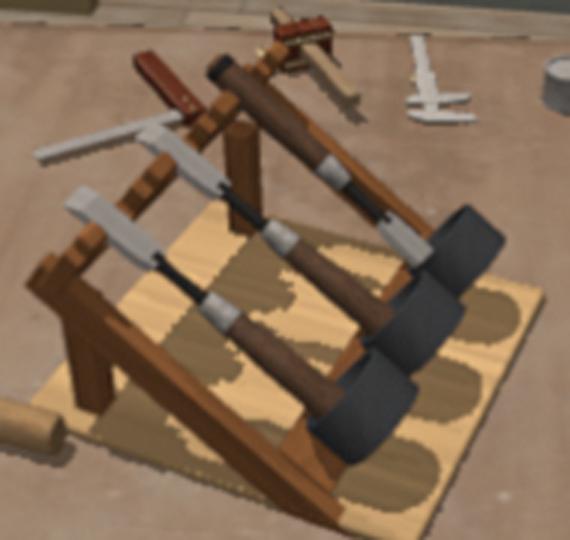

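```bash
cat > h.py <<'E'
import numpy as np, cv2
from scipy.spatial.transform import Rotation as Ro
t=np.array([.819,0,.574]); n=np.array([-.574,0,.819])
def proj(c,X):
    return cv2.projectPoints(np.asarray(X,float).reshape(-1,3),cv2.Rodrigues(c["R"])[0],c["t"],c["K"],c["dist"])[0].reshape(-1,2)
def P(ly,a,h): # a along lane from cup floor, h above underside line
    return np.array([0,ly,52])-29*n+a*t+h*n
def world(p,X): return Ro.from_euler('z',p[2]).apply(X)+[p[0],p[1],p[3] if len(p)>3 else 0]
E
python3 - <<'E'
from h import *
from plant import optics
from scipy.optimize import least_squares
T=[(P(85,32,29),134,380),(P(0,32,29),276,402),(P(-85,32,29),419,427),(P(85,120,11),158,232),(P(0,120,11),302,258),(P(-85,116,11),450,287),(P(85,236,5),184,31),(P(0,236,5),334,56),(P(-85,236,12),485,97)]
S=[(P(85,120,11),218,310),(P(0,120,11),281,237),(P(-85,116,11),333,171),(P(-85,236,12),220,68),(P(85,236,5),77,195),(P(0,236,5),150,128)]
D=[]
for L,nm,o in((T,"top",(230,110)),(S,"side",(220,130))):
    D.append((optics.calibration(nm),np.array([l[0] for l in L]),(np.array([l[1:] for l in L])+.5)/3-.5+o))
f=lambda p:np.concatenate([(proj(c,world(p,X))-u).ravel() for c,X,u in D])
r=least_squares(f,[450,0,0,0],loss='soft_l1',x_scale=[100,100,1,10])
print(r.x); print(r.fun.reshape(-1,2).round(1))
r=least_squares(f2:=lambda p:f([*p,0]),r.x[:3],loss='soft_l1',x_scale=[100,100,1]);print(r.x,f2(r.x).reshape(-1,2).round(1))
E
```

```text
[ 5.03689000e+02  1.63446359e+01 -2.68940275e-01 -3.82922671e+00]
[[ 0.3 -0.7]
 [ 0.2  0.7]
 [ 0.3  1.1]
 [-0.3 -0.8]
 [ 0.1 -0.8]
 [-1.   0.4]
 [-0.3  0.6]
 [ 0.2  0.9]
 [ 0.8 -2.7]
 [ 0.7  0.7]
 [-0.   0.3]
 [ 1.6  2.1]
 [-2.2 -1.1]
 [-0.2 -0.6]
 [-0.9 -0.2]]
[ 5.02816428e+02  1.66501049e+01 -2.66765398e-01] [[-0.1 -0.4]
 [ 0.   0.9]
 [ 0.3  1.2]
 [-0.8 -0.7]
 [-0.2 -0.8]
 [-1.   0.3]
 [-0.9  0.3]
 [-0.2  0.6]
 [ 0.7 -3.1]
 [ 1.  -0.6]
 [ 0.3 -1.1]
 [ 1.9  0.7]
 [-2.1 -2.5]
 [-0.1 -2. ]
 [-0.8 -1.6]]
```

```bash
python3 - <<'E'
from h import *
from plant import optics
c=[optics.calibration(k) for k in("top","side")]
def tri(a,b):
    Ps=[];us=[]
    for C,u,o in zip(c,(a,b),((230,110),(220,130))):
        u=(np.array(u)+.5)/3-.5+o
        us.append(cv2.undistortPoints(u.reshape(1,1,2),C["K"],C["dist"]).reshape(2,1)); Ps.append(np.c_[C["R"],C["t"]])
    X=cv2.triangulatePoints(*Ps,*us).ravel(); return X[:3]/X[3]
p=[503.3,16.5,-.268,-2]
R=Ro.from_euler('z',p[2])
for nm,a,b in(("ferr-",(450,287),(333,171)),("butt",(485,100),(220,68)),("ring",(483,106),(229,78)),("blade/shank",(430,360),(387,222)),("ferrmid",(302,258),(281,237)),("ferr+",(158,232),(218,310))):
    X=tri(a,b); x=R.inv().apply(X-[p[0],p[1],p[3]]); q=x-(P(0,0,0)); print(nm,X.round(1),"lane a,y,h",q@t.round(3),q[1],q@n)
g=world(p,P(-85,117.5+13,12)); print("nominal grip",g)
print("t,n,y world",R.apply([t,n,[0,1,0]]))
E
```

```text
ferr- [584.4 -94.9 103.7] lane a,y,h 119.06419616230966 -85.97288268994662 11.159784172333707
butt [ 671.4 -117.6  168.5] lane a,y,h 229.86517362077672 -84.84623110055247 12.665701205874505
ring [ 667.6 -117.3  161.7] lane a,y,h 222.868243639513 -85.54577535306771 9.216223367634578
blade/shank [545.6 -82.2  72.8] lane a,y,h 67.86313928718644 -83.98317386456203 9.281129828513357
ferrmid [607.6 -12.3 103. ] lane a,y,h 119.03539519001602 -0.11216955808639084 10.342483071539103
ferr+ [630.9  69.1 103.2] lane a,y,h 119.9000775413992 84.51405507512702 9.968233903170624
nominal grip [593.265539   -96.35170888 110.984     ]
t,n,y world [[ 0.78976369 -0.21687395  0.574     ]
 [-0.5535096   0.15199713  0.819     ]
 [ 0.26480336  0.96430243  0.        ]]
```

```bash
cat >> h.py <<'E'
p0=[503.3,16.5,-.268,-2]; RW=Ro.from_euler('z',p0[2]); tw,nw,yw=RW.apply([t,n,[0,1,0]])
tw/=np.linalg.norm(tw); nw/=np.linalg.norm(nw)
def Rt(flip=False):
    y=-yw if flip else yw; z=-nw; return Ro.from_matrix(np.c_[np.cross(y,z),y,z])
def go(o,G,flip=False,back=54,Rn=None):
    R=Ro.from_quat(o["tcp_rot"],scalar_first=True)
    rv=(Rt(flip)*R.inv()).as_rotvec(); d=np.array(G)+back*nw-o["ee_pos"]
    print("turn",(rv/1.5).round(4),"shift",(d/600).round(4),"mm",d.round(1))
def lane(o):
    g=o["ee_pos"]-54*nw; q=RW.inv().apply(g-[p0[0],p0[1],p0[3]])-P(0,0,0); return np.round([q@t,q[1],q@n],1)
E
python3 - <<'E'
from h import *
from plant import bot
o=bot.get_obs(); go(o,[594,-97,111],back=174)
E
```

```text
turn [-0.1132 -0.3915  0.0202] shift [ 0.523  -1.1126 -0.0829] mm [ 313.8 -667.5  -49.8]
```

Request:
play_rows(steps=[[[0,0,0],[0.05,-0.1,0.03],-1],[[0,0,0],[0.1,-0.2,0.05],-1],[[0,0,0],[0.15,-0.3,0.05],-0.04],[[0,0,0],[0.2,-0.4,0.05],-0.04],[[0,0,0],[0.25,-0.5,0.05],-0.04],[[0,0,0],[0.3,-0.6,0.05],-0.04],[[0,0,0],[0.36,-0.7,0.05],-0.04],[[0,0,0],[0.4,-0.8,0.05],-0.04],[[0,0,0],[0.4,-0.8,0.05],-0.04],[[0,0,0],[0.4,-0.8,0.05],-0.04]])

```text
time: 1.35
ee_pos: [424.6, 115.1, 333.7]
tcp_rot: [-0.0, 0.151, 0.989, -0.0]
wrist_force: [0.4, 0.0, -0.6]
width: 44.4
grasp_force: 0.0
```

```bash
python3 - <<'E'
from h import *
from plant import bot
o=bot.get_obs(); print(o["time"],o["joints"].round(2),o["ee_pos"],o["width"]); go(o,[594,-97,111],back=174)
E
```

```text
1.35 [ 0.26  0.03  1.97 -0.    1.14 -1.01] [424.62451763 115.14742813 333.69111278] 44.393042960710225
turn [-0.1144 -0.3912  0.0225] shift [ 0.1218 -0.3095 -0.1337] mm [  73.1 -185.7  -80.2]
```

Request:
play_rows(steps=[[[-0.03,-0.1,0.005],[0.03,-0.08,-0.02],-0.04],[[-0.06,-0.2,0.01],[0.06,-0.16,-0.05],-0.04],[[-0.09,-0.3,0.015],[0.09,-0.24,-0.08],-0.04],[[-0.1144,-0.391,0.0225],[0.122,-0.3095,-0.134],-0.04],[[-0.1144,-0.391,0.0225],[0.122,-0.3095,-0.134],-0.04],[[-0.1144,-0.391,0.0225],[0.122,-0.3095,-0.134],-0.04],[[-0.1144,-0.391,0.0225],[0.122,-0.3095,-0.134],-0.04]])

```text
time: 2.22
ee_pos: [498.0, -67.4, 254.7]
tcp_rot: [0.298, 0.125, 0.945, -0.04]
wrist_force: [0.5, -0.4, 0.1]
width: 44.8
grasp_force: 0.0
```

```bash
python3 - <<'E'
from h import *
from plant import bot
o=bot.get_obs(); print(o["time"],o["joints"].round(2),o["ee_pos"],lane(o)); go(o,[594,-97,111],back=54)
E
```

```text
2.225 [-0.08  0.06  2.28 -0.49  0.23 -0.94] [497.97411605 -67.44767847 254.69422847] [131.5 -82.4 132.8]
turn [ 0.0011  0.     -0.0027] shift [ 0.1102 -0.0356 -0.1658] mm [ 66.1 -21.3 -99.5]
```

Request:
play_rows(steps=[[[0,0,0],[0.02,-0.01,-0.03],-0.04],[[0,0,0],[0.05,-0.02,-0.08],-0.04],[[0,0,0],[0.075,-0.028,-0.115],-0.04],[[0,0,0],[0.09,-0.033,-0.135],-0.04],[[0,0,0],[0.09,-0.033,-0.135],-0.04],[[0,0,0],[0.09,-0.033,-0.135],-0.04]])

```text
time: 2.98
ee_pos: [553.3, -88.5, 178.6]
tcp_rot: [0.295, 0.124, 0.947, -0.04]
wrist_force: [0.1, -0.2, 0.2]
width: 44.6
grasp_force: 0.0
```

```bash
python3 - <<'E'
from h import *
from plant import bot,optics
o=bot.get_obs(); print(o["time"],o["joints"].round(2),o["ee_pos"],lane(o)); go(o,[594,-97,111],back=54)
a=optics.get_image("top")[110:310,230:440,::-1]; b=optics.get_image("side")[130:310,220:410,::-1]
cv2.imwrite("pics/2.png",np.hstack([cv2.resize(i,(395,395),interpolation=2) for i in(a,b)]))
E
```

```text
2.975 [-0.12  0.3   2.22 -1.3   0.08 -0.16] [553.27080226 -88.53539959 178.62946986] [136.1 -88.1  36.7]
turn [ 0.001  -0.0055 -0.0049] shift [ 0.0181 -0.0004 -0.039 ] mm [ 10.8  -0.3 -23.4]
```

View pics/2.png

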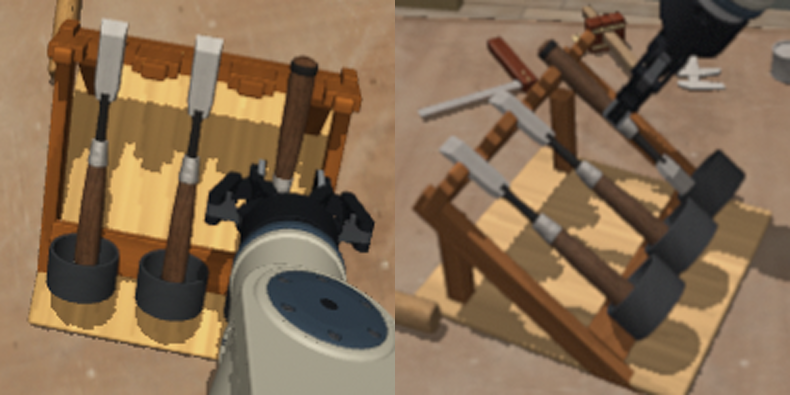

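The fingers straddle the handle just above the ferrule: top panel (283,180), side panel (620,110). But j4 sits at its -1.3 limit with j5 near 0, so the wrist is close to singular. I'll fit a small kinematic model before choosing a wrist branch.

```bash
cat > kin.py <<'E'
from h import *
from scipy.optimize import least_squares
J=[[1.26957,.353586,1.63404,0,1.155195,-.00239],[.26,.03,1.97,0,1.14,-1.01],[-.08,.06,2.28,-.49,.23,-.94],[-.12,.30,2.22,-1.3,.08,-.16]]
X=[[183.9,597,303.24],[424.62,115.15,333.69],[497.97,-67.45,254.69],[553.27,-88.54,178.63]]
ry=lambda a:Ro.from_euler('y',a); rz=lambda a:Ro.from_euler('z',a)
def fk(q,k):
    A=rz(q[0]); E=A*ry(q[1]+q[2]); W=E*rz(q[3])*ry(q[4])*rz(q[5])
    x=A.apply([k[0],0,k[1]])+(A*ry(q[1])).apply([0,0,k[2]])+E.apply([k[3],0,k[4]])+W.apply([0,0,k[5]])
    return x,W
E
python3 - <<'E'
from kin import *
from plant import bot
o=bot.get_obs(); J[3]=o["joints"]; X[3]=o["ee_pos"]
r=least_squares(lambda k:np.r_[np.concatenate([fk(q,k)[0]-x for q,x in zip(J,X)]),.02*(k-[50,350,400,0,400,250])],[50,350,400,0,400,250]); print(r.x.round(1),r.fun.round(1))
for q in(J[0],J[3]): print(fk(q,r.x)[1].as_matrix().round(3))
print(Ro.from_quat(o["tcp_rot"],scalar_first=True).as_matrix().round(3)); np.save("k.npy",r.x)
E
```

```text
[ -1.5 293.  569.2  56.4 493.6 271.9] [ 1.2 -1.3  0.5  1.9 -1.7 -0.3 -1.7 -1.6 -0.7  0.9 -1.8  0.5 -1.  -1.1
  3.4  1.1  1.9  0.4]
[[-0.294 -0.956 -0.   ]
 [-0.956  0.294 -0.001]
 [ 0.001  0.    -1.   ]]
[[-0.259 -0.796  0.548]
 [-0.966  0.211 -0.149]
 [ 0.003 -0.568 -0.823]]
[[-0.796  0.259  0.548]
 [ 0.211  0.966 -0.149]
 [-0.568 -0.003 -0.823]]
```

```bash
cat >> kin.py <<'E'
k=np.load("k.npy")
lo=np.array([-2.63,-.92,.06,-1.3,0,-3.02]);hi=np.array([2.63,2.1,2.66,4.44,2.69,3.02])
def tool(a,ly,h,spin,tilt=0,lat=0):
    R=Ro.from_rotvec(nw*spin)*Ro.from_rotvec(yw*tilt)*Ro.from_rotvec(tw*lat)*Rt()   # tilt in chisel frame
    return world(p0,P(ly,a,h))-54*R.as_matrix()[:,2],R
def ik(x,R,q0):
    def f(q):
        y,W=fk(q,k); return np.r_[(y-x)/100,((W*rz(np.pi/2)).inv()*R).as_rotvec()]
    r=least_squares(f,np.clip(q0,lo+.01,hi-.01),bounds=(lo,hi)); return r.x,np.abs(r.fun).max()
E
python3 - <<'E'
from kin import *
pi=np.pi
for tilt in(-.2,-.1,0,.1,.2):
  for nm,a,h,s in(("grasp",131,12,0),("pulled",176,14,0),("lift",176,110,0),("mid",170,110,pi/2),("turned",150,110,pi),("low",150,14,pi),("home",105,12,pi)):
    for s in({s,-s}):
      x,R=tool(a,-85,h,s,tilt); out=[]
      for q4 in(-.5,1.5,3):
        for q6 in(-2,0,2):
          q,e=ik(x,R,[-.15,.3,2.2,q4,.2,q6])
          if e<2e-3 and not any(np.abs(q[3:]-w[3:]).max()<.1 for w in out): out.append(q)
      print(tilt,nm,round(s,1),[w[3:].round(2).tolist() for w in out])
E
```

```text
-0.2 grasp 0 [[3.45, 0.43, 1.41]]
-0.2 pulled 0 [[3.52, 0.32, 1.32]]
-0.2 lift 0 [[4.04, 0.17, 0.81]]
-0.2 mid 1.6 [[0.81, 0.28, 2.35]]
-0.2 mid -1.6 [[-0.95, 0.47, 1.18]]
-0.2 turned 3.1 [[-0.13, 0.49, 1.82]]
-0.2 turned -3.1 [[-0.13, 0.49, 1.82]]
-0.2 low 3.1 [[-0.16, 0.33, 1.85]]
-0.2 low -3.1 [[-0.16, 0.33, 1.85]]
-0.2 home 3.1 [[-0.24, 0.24, 1.94]]
-0.2 home -3.1 [[-0.24, 0.24, 1.94]]
-0.1 grasp 0 [[3.6, 0.24, 1.25]]
-0.1 pulled 0 [[3.86, 0.15, 0.97]]
-0.1 lift 0 [[-1.05, 0.13, -0.4]]
-0.1 mid 1.6 [[0.26, 0.21, 2.95]]
-0.1 mid -1.6 [[-0.78, 0.34, 0.96]]
-0.1 turned 3.1 [[-0.23, 0.34, 1.93]]
-0.1 turned -3.1 [[-0.23, 0.34, 1.93]]
-0.1 low 3.1 [[-0.39, 0.18, 2.08]]
-0.1 low -3.1 [[-0.39, 0.18, 2.08]]
-0.1 home 3.1 [[-0.82, 0.1, 2.52]]
-0.1 home -3.1 [[-0.82, 0.1, 2.52]]
0 grasp 0 [[4.27, 0.1, 0.57]]
0 pulled 0 [[-0.95, 0.1, -0.51]]
0 lift 0 [[-0.39, 0.25, -1.06]]
0 mid 1.6 [[-0.41, 0.24, -2.6]]
0 mid -1.6 [[-0.41, 0.24, 0.54]]
0 turned 3.1 [[-0.5, 0.21, 2.2]]
0 turned -3.1 [[-0.5, 0.21, 2.2]]
0 low 3.1 []
0 low -3.1 []
0 home 3.1 [[3.88, 0.14, -2.17]]
0 home -3.1 [[3.88, 0.14, -2.17]]
0.1 grasp 0 [[-0.51, 0.14, -0.94]]
0.1 pulled 0 [[-0.29, 0.23, -1.17]]
0.1 lift 0 [[-0.2, 0.39, -1.26]]
0.1 mid 1.6 [[-0.78, 0.34, -2.18]]
0.1 mid -1.6 [[0.26, 0.21, -0.19]]
0.1 turned 3.1 []
0.1 turned -3.1 []
0.1 low 3.1 [[3.69, 0.2, -1.99]]
0.1 low -3.1 [[3.69, 0.2, -1.99]]
0.1 home 3.1 [[3.53, 0.31, -1.81]]
0.1 home -3.1 [[3.53, 0.31, -1.81]]
0.2 grasp 0 [[-0.19, 0.29, -1.26]]
0.2 pulled 0 [[-0.14, 0.38, -1.33]]
0.2 lift 0 [[-0.11, 0.53, -1.34]]
0.2 mid 1.6 [[-0.95, 0.47, -1.97]]
0.2 mid -1.6 [[0.81, 0.28, -0.79]]
0.2 turned 3.1 [[3.87, 0.22, -2.15]]
0.2 turned -3.1 [[3.87, 0.22, -2.15]]
0.2 low 3.1 [[3.48, 0.38, -1.77]]
0.2 low -3.1 [[3.48, 0.38, -1.77]]
0.2 home 3.1 [[3.43, 0.5, -1.69]]
0.2 home -3.1 [[3.43, 0.5, -1.69]]
```

```bash
python3 - <<'E'
from kin import *
pi=np.pi
for tilt in(.15,.2,.25):
  q=np.array([-.15,.1,2.2,-.2,.3,-1.3]); prev=None
  W=[("pre",131,55,0),("grasp",131,12,0),("pulled",173,14,0),("lift",173,110,0),("mid",162,110,-pi/2),("turned",150,110,-pi),("low",150,14,-pi),("home",105,12,-pi)]
  c=np.array(W[0][1:]); print(tilt)
  for w in W:
    d=np.array(w[1:],float); mx=0;me=0;m5=9
    for s in np.linspace(0,1,17):
      x,R=tool(*((1-s)*c+s*d)[[0]],-85,((1-s)*c+s*d)[1],((1-s)*c+s*d)[2],tilt)
      q2,e=ik(x,R,q); mx=max(mx,np.abs(q2-q).max()); me=max(me,e); q=q2; m5=min(m5,q[4])
    c=d; print(w[0],q.round(2),"step",mx.round(2),"err",me.round(4),"min j5",m5.round(2))
E
```

```text
0.15
pre [-0.12  0.26  2.15 -0.24  0.28 -1.21] step 0.16 err 0.0 min j5 0.28
grasp [-0.13  0.36  2.12 -0.3   0.22 -1.16] step 0.01 err 0.0 min j5 0.22
pulled [-0.14  0.35  2.04 -0.2   0.3  -1.26] step 0.01 err 0.0 min j5 0.22
lift [-0.12  0.15  2.09 -0.15  0.45 -1.3 ] step 0.01 err 0.0 min j5 0.3
mid [-0.23  0.12  2.22  0.61  0.22 -0.57] step 0.06 err 0.0 min j5 0.22
turned [-0.08  0.13  2.33  4.21  0.15 -2.5 ] step 0.71 err 0.0 min j5 0.04
low [-0.1   0.38  2.27  3.55  0.29 -1.85] step 0.08 err 0.0 min j5 0.15
home [-0.09  0.42  2.35  3.46  0.4  -1.74] step 0.01 err 0.0 min j5 0.29
0.2
pre [-0.12  0.27  2.12 -0.17  0.36 -1.28] step 0.17 err 0.0 min j5 0.36
grasp [-0.13  0.36  2.09 -0.19  0.29 -1.26] step 0.01 err 0.0 min j5 0.29
pulled [-0.14  0.36  2.   -0.14  0.38 -1.32] step 0.01 err 0.0 min j5 0.29
lift [-0.13  0.16  2.05 -0.11  0.52 -1.34] step 0.01 err 0.0 min j5 0.38
mid [-0.27  0.13  2.22  0.85  0.27 -0.83] step 0.09 err 0.0 min j5 0.27
turned [-0.07  0.14  2.36  3.87  0.22 -2.15] step 0.28 err 0.0 min j5 0.12
low [-0.1   0.4   2.3   3.48  0.38 -1.77] step 0.05 err 0.0 min j5 0.22
home [-0.08  0.45  2.37  3.43  0.5  -1.69] step 0.01 err 0.0 min j5 0.38
0.25
pre [-0.13  0.28  2.08 -0.12  0.43 -1.33] step 0.18 err 0.0 min j5 0.43
grasp [-0.14  0.37  2.05 -0.13  0.37 -1.32] step 0.01 err 0.0 min j5 0.37
pulled [-0.14  0.37  1.97 -0.1   0.45 -1.36] step 0.01 err 0.0 min j5 0.37
lift [-0.13  0.17  2.02 -0.09  0.59 -1.37] step 0.01 err 0.0 min j5 0.45
mid [-0.31  0.14  2.22  1.    0.33 -1.01] step 0.1 err 0.0 min j5 0.33
turned [-0.06  0.16  2.39  3.69  0.3  -1.97] step 0.21 err 0.0 min j5 0.21
low [-0.09  0.42  2.32  3.43  0.47 -1.72] step 0.03 err 0.0 min j5 0.3
home [-0.08  0.47  2.4   3.4   0.6  -1.66] step 0.01 err 0.0 min j5 0.47
```

```bash
cat > pl.py <<'E'
import sys; from kin import *; from plant import bot
def plan(*ts):
    o=bot.get_obs(); x0=np.array(o["ee_pos"]); R0=Ro.from_quat(o["tcp_rot"],scalar_first=True)
    g=x0+54*R0.as_matrix()[:,2]; q=RW.inv().apply(g-[p0[0],p0[1],p0[3]])-P(0,0,0)
    print("t",o["time"],"J",o["joints"].round(2),"lane",np.round([q@t,q[1],q@n],1),"w",o["width"].round(1),"F",np.round(o["wrist_force"],1))
    for T in ts:
        x,R=tool(*T); print(T,((R*R0.inv()).as_rotvec()/1.5).round(3).tolist(),((x-x0)/600).round(4).tolist())
if __name__=="__main__": plan(*eval(sys.argv[1]))
E
python3 pl.py '[(131,-85.5,60,0,.1),(131,-85.5,60,0,.22)]'
```

```text
Traceback (most recent call last):
  File "pl.py", line 8, in <module>
    if __name__=="__main__": plan(*eval(sys.argv[1]))
                             ~~~~^^^^^^^^^^^^^^^^^^^^
  File "pl.py", line 5, in plan
    print("t",o["time"],"J",o["joints"].round(2),"lane",np.round([q@t,q[1],q@n],1),"w",o["width"].round(1),"F",np.round(o["wrist_force"],1))
                                                                                       ^^^^^^^^^^^^^^^^
AttributeError: 'float' object has no attribute 'round'
```

```bash
sed -i 's/o\["width"\].round(1)/round(o["width"],1)/' pl.py
python3 pl.py '[(131,-85.5,60,0,.1),(131,-85.5,60,0,.22)]'
```

```text
t 3.075 J [-0.12  0.3   2.22 -1.3   0.08 -0.16] lane [135.6 -88.1  36.9] w 44.5 F [-0.5  0.1 -0. ]
(131, -85.5, 60, 0, 0.1) [0.018, 0.059, -0.004] [-0.0193, 0.01, 0.0316]
(131, -85.5, 60, 0, 0.22) [0.039, 0.136, -0.004] [-0.0099, 0.0074, 0.0363]
```

Request:
play_rows(steps=[[[0,0,0],[-0.02,0.008,0.03],-0.04],[[0.01,0.03,0],[-0.02,0.01,0.032],-0.04],[[0.018,0.06,-0.004],[-0.02,0.01,0.032],-0.04],[[0.03,0.1,-0.004],[-0.015,0.009,0.034],-0.04],[[0.039,0.136,-0.004],[-0.01,0.0075,0.036],-0.04],[[0.039,0.136,-0.004],[-0.01,0.0075,0.036],-0.04],[[0.039,0.136,-0.004],[-0.01,0.0075,0.036],-0.04]])

```text
time: 3.95
ee_pos: [546.4, -84.4, 199.3]
tcp_rot: [0.192, 0.132, 0.972, -0.026]
wrist_force: [-0.0, 0.5, 0.4]
width: 44.3
grasp_force: 0.0
```

```bash
python3 pl.py '[(131,-85.5,12,0,.22)]'
```

```text
t 3.95 J [-0.13  0.26  2.11 -0.14  0.39 -1.32] lane [129.8 -85.8  59.4] w 44.3 F [-0.   0.5  0.4]
(131, -85.5, 12, 0, 0.22) [-0.001, -0.0, 0.001] [0.0455, -0.0119, -0.0635]
```

Request:
play_rows(newtons=60, steps=[[[0,0,0],[0.023,-0.006,-0.032],-0.04],[[0,0,0],[0.046,-0.012,-0.0635],-0.04],[[0,0,0],[0.046,-0.012,-0.0635],-0.04],[[0,0,0],[0.046,-0.012,-0.0635],1],[[0,0,0],[0.046,-0.012,-0.0635],1],[[0,0,0],[0.046,-0.012,-0.0635],1],[[0,0,0],[0.046,-0.012,-0.0635],1],[[0,0,0],[0.046,-0.012,-0.0635],1]])

```text
time: 4.95
ee_pos: [574.2, -91.6, 161.7]
tcp_rot: [0.192, 0.132, 0.972, -0.025]
wrist_force: [-5.6, 2.0, 8.2]
width: 16.7
grasp_force: 58.9
```

```bash
python3 pl.py '[(131,-85.5,15,0,.22),(173,-85.5,15,0,.22),(173,-85.5,110,0,.22)]'
```

```text
t 4.95 J [-0.14  0.36  2.07 -0.15  0.33 -1.3 ] lane [131.7 -85.4  12.1] w 16.7 F [-5.6  2.   8.2]
(131, -85.5, 15, 0, 0.22) [-0.001, -0.001, 0.002] [-0.0036, 0.0009, 0.0033]
(173, -85.5, 15, 0, 0.22) [-0.001, -0.001, 0.002] [0.0517, -0.0143, 0.0435]
(173, -85.5, 110, 0, 0.22) [-0.001, -0.001, 0.002] [-0.036, 0.0098, 0.1731]
```

Request:
play_rows(steps=[[[0,0,0],[-0.003,0.001,0.004],1],[[0,0,0],[0.015,-0.005,0.016],1],[[0,0,0],[0.033,-0.01,0.03],1],[[0,0,0],[0.0517,-0.0143,0.0435],1],[[0,0,0],[0.0517,-0.0143,0.0435],1],[[0,0,0],[0.03,-0.008,0.076],1],[[0,0,0],[0,0,0.12],1],[[0,0,0],[-0.036,0.01,0.173],1],[[0,0,0],[-0.036,0.01,0.173],1],[[0,0,0],[-0.036,0.01,0.173],1]])

```text
time: 6.2
ee_pos: [553.0, -85.7, 264.4]
tcp_rot: [0.192, 0.132, 0.972, -0.025]
wrist_force: [-0.3, 0.6, -2.3]
width: 16.6
grasp_force: 58.6
```

```bash
python3 - <<'E'
from pl import *; from plant import optics
pi=np.pi
plan(*[(173-12*s,-85.5,110-5*s,-s*pi/2,.22) for s in(.2,.4,.6,.8,1)])
a=optics.get_image("top")[110:310,230:440,::-1]; b=optics.get_image("side")[110:310,210:420,::-1]
cv2.imwrite("pics/3.png",np.hstack([cv2.resize(i,(395,395),interpolation=2) for i in(a,b)]))
E
```

```text
t 6.2 J [-0.13  0.17  2.04 -0.1   0.55 -1.36] lane [172.6 -85.3 108.9] w 16.6 F [-0.3  0.6 -2.3]
(170.6, -85.5, 109.0, -0.3141592653589793, 0.22) [0.115, -0.033, -0.17] [-0.0053, -0.0051, -0.0023]
(168.2, -85.5, 108.0, -0.6283185307179586, 0.22) [0.23, -0.064, -0.342] [-0.0112, -0.0091, -0.0075]
(165.8, -85.5, 107.0, -0.9424777960769379, 0.22) [0.346, -0.096, -0.513] [-0.018, -0.0118, -0.0137]
(163.4, -85.5, 106.0, -1.2566370614359172, 0.22) [0.462, -0.128, -0.685] [-0.0253, -0.0127, -0.0205]
(161, -85.5, 105, -1.5707963267948966, 0.22) [0.578, -0.159, -0.857] [-0.0326, -0.0117, -0.0276]
```

View pics/3.png

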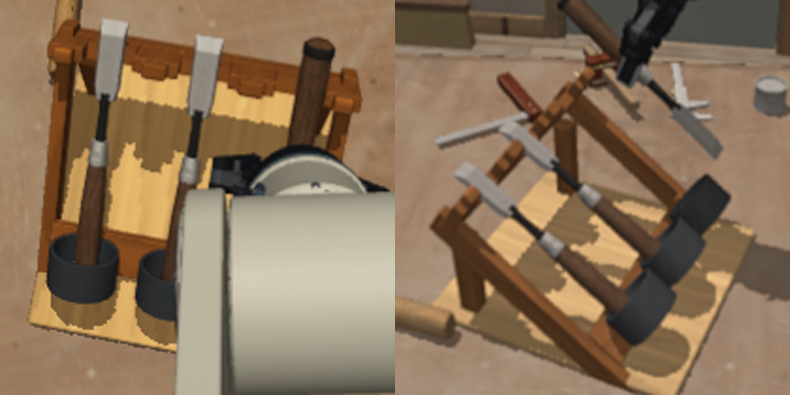

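The chisel is out of the rack and held parallel to the lane (side panel from (570,5) to (718,150)). The neighbouring chisels haven't moved. Now the turn.

Request:
play_rows(steps=[[[0.058,-0.016,-0.085],[-0.003,-0.0025,-0.001],1],[[0.115,-0.033,-0.17],[-0.005,-0.005,-0.002],1],[[0.172,-0.048,-0.256],[-0.008,-0.007,-0.005],1],[[0.23,-0.064,-0.342],[-0.011,-0.009,-0.0075],1],[[0.288,-0.08,-0.428],[-0.0145,-0.0105,-0.0105],1],[[0.346,-0.096,-0.513],[-0.018,-0.012,-0.0137],1],[[0.404,-0.112,-0.599],[-0.0215,-0.0123,-0.017],1],[[0.462,-0.128,-0.685],[-0.025,-0.0127,-0.0205],1],[[0.578,-0.159,-0.857],[-0.0326,-0.0117,-0.0276],1],[[0.578,-0.159,-0.857],[-0.0326,-0.0117,-0.0276],1]])

```text
time: 7.55
ee_pos: [532.7, -92.9, 246.5]
tcp_rot: [0.173, 0.736, 0.599, 0.264]
wrist_force: [-0.1, 0.1, -1.6]
width: 17.0
grasp_force: 58.7
```

```bash
python3 - <<'E'
from pl import *
pi=np.pi
plan(*[(161-11*s,-85.5,105-5*s,-(1+s)*pi/2,.22) for s in(.1,.2,.3,.4,.5,.6,.7,.8,.9,1)])
E
```

```text
t 7.55 J [-0.29  0.15  2.22  0.94  0.29 -0.93] lane [159.7 -86.  104.3] w 17.0 F [-0.1  0.1 -1.6]
(159.9, -85.5, 104.5, -1.7278759594743864, 0.22) [0.055, -0.018, -0.082] [-0.0021, 0.0016, -0.0014]
(158.8, -85.5, 104.0, -1.8849555921538759, 0.22) [0.113, -0.034, -0.168] [-0.0053, 0.0032, -0.0048]
(157.7, -85.5, 103.5, -2.0420352248333655, 0.22) [0.171, -0.05, -0.254] [-0.0082, 0.0052, -0.0082]
(156.6, -85.5, 103.0, -2.199114857512855, 0.22) [0.229, -0.065, -0.34] [-0.0109, 0.0076, -0.0114]
(155.5, -85.5, 102.5, -2.356194490192345, 0.22) [0.286, -0.081, -0.426] [-0.0132, 0.0103, -0.0145]
(154.4, -85.5, 102.0, -2.5132741228718345, 0.22) [0.344, -0.097, -0.512] [-0.0151, 0.0133, -0.0174]
(153.3, -85.5, 101.5, -2.670353755551324, 0.22) [0.402, -0.113, -0.598] [-0.0167, 0.0165, -0.0201]
(152.2, -85.5, 101.0, -2.827433388230814, 0.22) [0.46, -0.129, -0.683] [-0.0179, 0.0197, -0.0225]
(151.1, -85.5, 100.5, -2.9845130209103035, 0.22) [0.518, -0.145, -0.769] [-0.0186, 0.023, -0.0246]
(150, -85.5, 100, -3.141592653589793, 0.22) [0.575, -0.16, -0.855] [-0.019, 0.0263, -0.0265]
```

Request:
play_rows(steps=[[[0.055,-0.018,-0.082],[-0.002,0.0016,-0.0014],1],[[0.113,-0.034,-0.168],[-0.005,0.003,-0.005],1],[[0.171,-0.05,-0.254],[-0.008,0.005,-0.008],1],[[0.2,-0.0575,-0.297],[-0.0095,0.0065,-0.01],1],[[0.229,-0.065,-0.34],[-0.011,0.0076,-0.0114],1],[[0.258,-0.073,-0.383],[-0.012,0.009,-0.013],1],[[0.286,-0.081,-0.426],[-0.013,0.0103,-0.0145],1],[[0.315,-0.089,-0.469],[-0.014,0.012,-0.016],1],[[0.344,-0.097,-0.512],[-0.015,0.0133,-0.0174],1],[[0.344,-0.097,-0.512],[-0.015,0.0133,-0.0174],1]])

```text
time: 8.8
ee_pos: [524.0, -84.6, 236.4]
tcp_rot: [0.112, 0.903, 0.187, 0.371]
wrist_force: [0.3, 0.1, -1.4]
width: 17.1
grasp_force: 58.7
```

```bash
python3 - <<'E'
from pl import *
pi=np.pi
plan(*[(161-11*s,-85.5,105-5*s,-(1+s)*pi/2,.22) for s in(.7,.8,.9,1)])
E
```

```text
t 8.8 J [-0.2   0.15  2.34  2.63  0.17 -1.65] lane [154.7 -85.2 102.2] w 17.1 F [ 0.3  0.1 -1.4]
(153.3, -85.5, 101.5, -2.670353755551324, 0.22) [0.061, -0.018, -0.088] [-0.002, 0.0026, -0.0032]
(152.2, -85.5, 101.0, -2.827433388230814, 0.22) [0.119, -0.034, -0.173] [-0.0032, 0.0058, -0.0056]
(151.1, -85.5, 100.5, -2.9845130209103035, 0.22) [0.177, -0.05, -0.259] [-0.004, 0.0092, -0.0078]
(150, -85.5, 100, -3.141592653589793, 0.22) [0.235, -0.066, -0.345] [-0.0043, 0.0124, -0.0097]
```

Request:
play_rows(steps=[[[0.03,-0.009,-0.044],[-0.001,0.0013,-0.0016],1],[[0.061,-0.018,-0.088],[-0.002,0.0026,-0.0032],1],[[0.09,-0.026,-0.13],[-0.0026,0.004,-0.0044],1],[[0.119,-0.034,-0.173],[-0.003,0.006,-0.0056],1],[[0.177,-0.05,-0.259],[-0.004,0.009,-0.008],1],[[0.235,-0.066,-0.345],[-0.0043,0.0124,-0.0097],1],[[0.235,-0.066,-0.345],[-0.0043,0.0124,-0.0097],1],[[0.235,-0.066,-0.345],[-0.0043,0.0124,-0.0097],1]])

```text
time: 9.8
ee_pos: [522.1, -77.0, 232.0]
tcp_rot: [0.055, 0.906, -0.12, 0.401]
wrist_force: [0.2, 0.6, -1.4]
width: 16.9
grasp_force: 58.7
```

```bash
python3 - <<'E'
from pl import *; from plant import optics
pi=np.pi
plan(*[(152,-85.5,h,-pi,.22) for h in(60,18,14)])
a=optics.get_image("top")[110:310,230:440,::-1]; b=optics.get_image("side")[110:310,210:420,::-1]
cv2.imwrite("pics/4.png",np.hstack([cv2.resize(i,(395,395),interpolation=2) for i in(a,b)]))
E
```

```text
t 9.8 J [-0.08  0.17  2.37  3.71  0.26 -2.  ] lane [151.5 -85.2 100.7] w 16.9 F [ 0.2  0.6 -1.4]
(152, -85.5, 60, -3.141592653589793, 0.22) [0.003, 0.001, -0.002] [0.0383, -0.011, -0.0549]
(152, -85.5, 18, -3.141592653589793, 0.22) [0.003, 0.001, -0.002] [0.077, -0.0216, -0.1122]
(152, -85.5, 14, -3.141592653589793, 0.22) [0.003, 0.001, -0.002] [0.0807, -0.0227, -0.1177]
```

View pics/4.png

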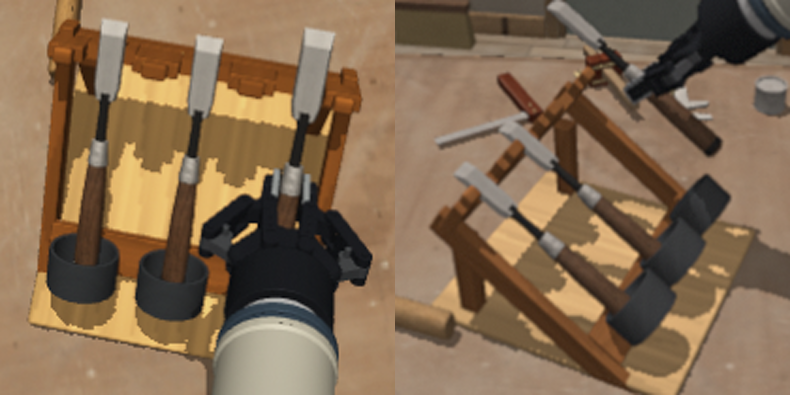

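The chisel is turned: blade up and parallel to the others, with the ferrule just above the pads at (292,180). Now I'll lower it and slide it in.

Request:
play_rows(steps=[[[0.002,0.001,-0.001],[0.02,-0.006,-0.028],1],[[0.003,0.001,-0.002],[0.04,-0.011,-0.056],1],[[0.003,0.001,-0.002],[0.06,-0.017,-0.086],1],[[0.003,0.001,-0.002],[0.078,-0.022,-0.114],1],[[0.003,0.001,-0.002],[0.078,-0.022,-0.114],1],[[0.003,0.001,-0.002],[0.078,-0.022,-0.114],1]])

```text
time: 10.65
ee_pos: [568.4, -90.5, 164.0]
tcp_rot: [0.054, 0.906, -0.124, 0.4]
wrist_force: [-0.0, 0.1, -2.1]
width: 17.2
grasp_force: 58.7
```

```bash
python3 - <<'E'
from pl import *
pi=np.pi
plan(*[(a,-85.5,15.5,-pi,.22) for a in(140,125,109,106,104)])
E
```

```text
t 10.65 J [-0.1   0.4   2.3   3.46  0.4  -1.75] lane [151.8 -86.   17.4] w 17.2 F [-0.   0.1 -2.1]
(140, -85.5, 15.5, -3.141592653589793, 0.22) [-0.002, 0.001, 0.002] [-0.0136, 0.0046, -0.0138]
(125, -85.5, 15.5, -3.141592653589793, 0.22) [-0.002, 0.001, 0.002] [-0.0333, 0.01, -0.0282]
(109, -85.5, 15.5, -3.141592653589793, 0.22) [-0.002, 0.001, 0.002] [-0.0544, 0.0158, -0.0435]
(106, -85.5, 15.5, -3.141592653589793, 0.22) [-0.002, 0.001, 0.002] [-0.0583, 0.0169, -0.0464]
(104, -85.5, 15.5, -3.141592653589793, 0.22) [-0.002, 0.001, 0.002] [-0.061, 0.0176, -0.0483]
```

Request:
play_rows(steps=[[[0,0,0],[-0.0136,0.0046,-0.0138],1],[[0,0,0],[-0.024,0.007,-0.021],1],[[0,0,0],[-0.0333,0.01,-0.028],1],[[0,0,0],[-0.044,0.013,-0.036],1],[[0,0,0],[-0.0544,0.0158,-0.0435],1],[[0,0,0],[-0.0544,0.0158,-0.0435],1],[[0,0,0],[-0.0583,0.0169,-0.0464],1],[[0,0,0],[-0.0583,0.0169,-0.0464],1]])

```text
time: 11.65
ee_pos: [534.7, -80.5, 136.6]
tcp_rot: [0.054, 0.906, -0.125, 0.402]
wrist_force: [3.7, -1.2, 1.8]
width: 17.0
grasp_force: 58.6
```

```bash
python3 - <<'E'
from pl import *; from plant import optics
pi=np.pi
plan(*[(a,-85.5,h,-pi,.22) for a,h in((104,15.5),(105,14),(104,13.5),(103,13))])
a=optics.get_image("top")[110:310,230:440,::-1]; b=optics.get_image("side")[110:310,210:420,::-1]
cv2.imwrite("pics/5.png",np.hstack([cv2.resize(i,(395,395),interpolation=2) for i in(a,b)]))
E
```

```text
t 11.65 J [-0.08  0.45  2.38  3.42  0.53 -1.68] lane [107.5 -85.3  15.1] w 17.0 F [ 3.7 -1.2  1.8]
(104, -85.5, 15.5, -3.141592653589793, 0.22) [-0.001, 0.003, 0.003] [-0.0049, 0.0008, -0.0026]
(105, -85.5, 14, -3.141592653589793, 0.22) [-0.001, 0.003, 0.003] [-0.0022, 0.0001, -0.0037]
(104, -85.5, 13.5, -3.141592653589793, 0.22) [-0.001, 0.003, 0.003] [-0.003, 0.0003, -0.0054]
(103, -85.5, 13, -3.141592653589793, 0.22) [-0.001, 0.003, 0.003] [-0.0039, 0.0005, -0.007]
```

View pics/5.png

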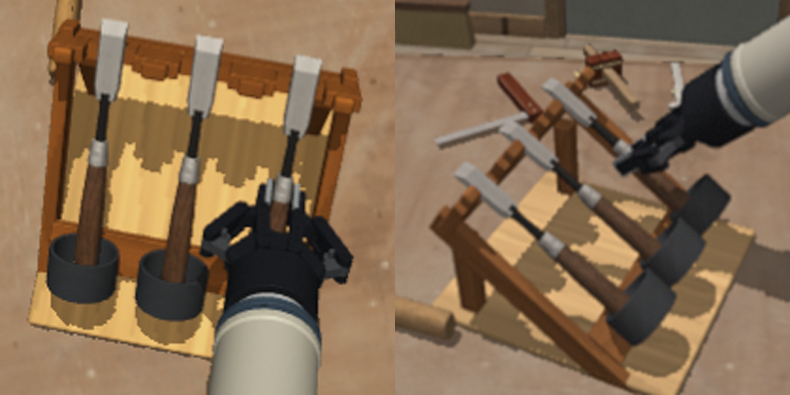

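The blade is in its notch and its tip lines up with the others (top panel (302,62)). About 5 N up the lane says the butt has reached the cup floor. I'll settle it by 2.5 mm, press a little, open partway and back off.

Request:
play_rows(steps=[[[0,0,0],[0.001,0,-0.003],1],[[0,0,0],[-0.0015,0.0005,-0.0048],1],[[0,0,0],[-0.0015,0.0005,-0.0048],1]])

```text
time: 12.12
ee_pos: [535.4, -80.5, 135.0]
tcp_rot: [0.054, 0.905, -0.125, 0.404]
wrist_force: [7.1, -2.7, 7.1]
width: 16.9
grasp_force: 58.9
```

```bash
python3 pl.py '[(107,-85.5,15,-np.pi,.22),(107,-85.5,60,-np.pi,.22),(115,-85.5,140,-np.pi,.22)]'
```

```text
t 12.125 J [-0.08  0.45  2.38  3.41  0.54 -1.67] lane [107.4 -85.1  13.5] w 16.9 F [ 7.1 -2.7  7.1]
(107, -85.5, 15, -3.141592653589793, 0.22) [-0.001, 0.005, 0.003] [-0.0016, -0.0004, 0.0022]
(107, -85.5, 60, -3.141592653589793, 0.22) [-0.001, 0.005, 0.003] [-0.0431, 0.011, 0.0637]
(115, -85.5, 140, -3.141592653589793, 0.22) [-0.001, 0.005, 0.003] [-0.1064, 0.0284, 0.1805]
```

Request:
play_rows(steps=[[[0,0,0],[0,0,0],0.2],[[0,0,0],[0,0,0],-0.04],[[0,0,0],[0,0,0],-0.04],[[0,0,0],[0,0,0],-0.04],[[0,0,0],[-0.015,0.004,0.022],-0.04],[[0,0,0],[-0.043,0.011,0.064],-0.04],[[0,0,0],[-0.075,0.02,0.12],-0.04],[[0,0,0],[-0.106,0.028,0.18],-0.04],[[0,0,0],[-0.2,0.028,0.2],-0.04],[[0,0,0],[-0.2,0.028,0.2],-0.04]])

```text
time: 13.38
ee_pos: [409.5, -62.9, 253.4]
tcp_rot: [0.053, 0.906, -0.125, 0.401]
wrist_force: [0.3, -0.3, 0.4]
width: 44.3
grasp_force: 0.0
```

```bash
python3 - <<'E'
from pl import *; from plant import optics
plan()
a=optics.get_image("top")[110:310,230:440,::-1]; b=optics.get_image("side")[110:310,210:420,::-1]
cv2.imwrite("pics/6.png",np.hstack([cv2.resize(i,(395,395),interpolation=2) for i in(a,b)]))
E
```

```text
t 13.375 J [-0.05 -0.07  2.55  3.94  0.22 -2.2 ] lane [  71.7 -101.4  182.8] w 44.3 F [ 0.3 -0.3  0.4]
```

View pics/6.png

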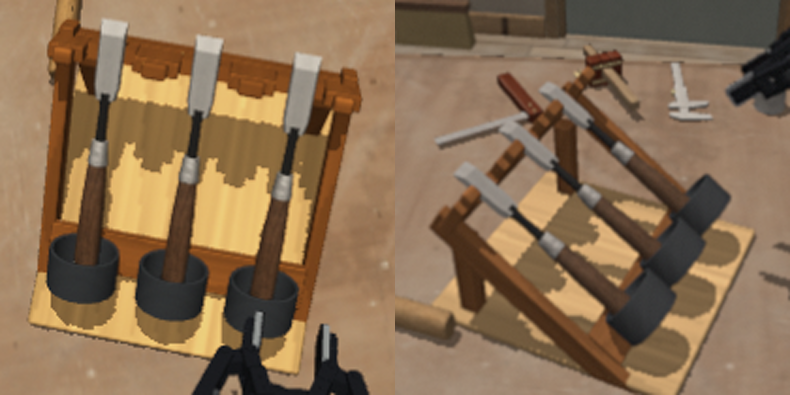

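All three chisels stand alike. Blade tips at (113,20), (208,38) and (303,56) and ferrules at (98,153), (190,170) and (283,187) are evenly spaced, and the gripper is clear.

```bash
python3 -c "
from plant import bot
print(bot.job_done())"
```

```text
the job is handed in; nothing more can be done
None
```

The wrong-way chisel is turned end for end and back in its own cup, handle down on the cup floor and blade in its notch; the other two look unmoved in the last pictures, and I handed the job in at about 13.5 s (no verdict came back).

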